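Hook a dropped bicycle nut out from under the wire rack

TASK

The steel hex nut has rolled under the low wire rack, where a hand cannot get in. With the pull hook, drag the nut along the bench until it lies wholly out in the open in front of the rack, and lay the hook back down on the bench; then pick up the nut and set it in the aluminium tray. Do not touch the nut with your fingers while it is still under the rack, and mind that it is the six-sided nut you fetch, not the thin round ring.

Things in the scene. Friction and masses are not known exactly. Their poses are not given: they have to be found in the camera images.
- nut: Bare steel hex nut, 32 mm across flats, 37 mm across corners, 16 mm high, 18 mm bore, 60 g. Origin: centre of its underside, z up; x axis square to a flat. Starts flat on the bench under the rack, its centre 50 to 90 mm behind the rack's front edge. A thin steel ring, 54 mm across and 10 mm high, lies there too, at least 84 mm to its left or right, centre to centre.
- hook: Hoe-like pull hook, 0.22 kg. Origin: centre of the underside of its wooden handle (bar 90 long, 24 wide, 34 mm high); x to the blade, z up. 8 mm rod, axis 28 mm up, runs to a steel blade 64 wide, 34 high, 4 mm thick, its foot level with the handle's underside, inner face at x = 200 mm, side lips 14 mm towards the handle, 56 mm apart. Balances 35 mm ahead of the origin.
- rack: Fixed low shelf of dark steel wire on 4 corner legs, open on all sides below: 200 mm deep (x), 280 mm wide (y), underside 85 mm above the bench. Origin on the bench under its centre. Front edge at x = -100 mm faces the robot's right; its x axis points roughly to the robot's left. What has x above -100 mm is under it. Printed parts stand on top at the back, up to 134 mm above the bench.
- tray: Fixed shallow aluminium tray, open at the top, outside 140 mm (x) by 120 mm (y) by 20 mm high, walls and floor 4 mm thick. Origin: centre of its underside. It stands to the robot's right.
Mind the look-alikes: they are no part of the job. What is meant by the tray is not pink, and is the smaller of those in its own colour.

How it is judged (in metres and radians):
On the way, in this order (a step that is already met when the one before it is completed fails the run):
1. the hook has pulled the nut while the nut is still under the rack (contact force between hook and nut above 0.03 N and distance of nut from where it was at the start of the episode above 0.01 m and x of nut in the frame of rack above -0.1 m).
2. the nut lies on the bench wholly in front of the rack's front edge, not touched by the fingers (x of nut in the frame of rack below -0.12 m and height (world z) of nut below 0.01 m and contact force between the fingers and nut below 0.1 N), for 0.1 s.
At the end, for the whole second after the job is handed in: The nut is at rest inside the tray, down on its floor (centre within 60 mm by 50 mm of the tray's centre along the tray's x and y, origin below 26 mm); the hook lies at rest on the bench (origin below 40 mm), not leaning on tray or rack (x of nut in the frame of tray between -0.06 and 0.06 m and y of nut in the frame of tray between -0.05 and 0.05 m and height (world z) of nut below 0.026 m and linear speed of each of nut, hook below 0.02 m/s and height (world z) of hook below 0.04 m and contact force between hook and tray below 0.1 N and contact force between hook and rack below 0.1 N); the robot touches nothing.
It fails at once if the fingers touch the nut while it is still under the rack (x of nut in the frame of rack above -0.1 m and contact force between the fingers and nut above 0.3 N).
It also fails if it takes over 59 s, if anything falls off the work surface, if the arm or the gripper's body presses on something with over 40 N, if the wrist force passes 120 N, or if a joint passes its speed limit or range.

ROBOT

A 7-joint arm with a two-finger parallel gripper is mounted at the origin on the work surface. World frame = base frame: x ahead of the robot, y to its left, z up, the work surface at z = 0. Lengths are in m, angles in degrees, forces in N, time in s.
With the tool pointing down it reaches from about 0.35 to 0.775 m from the base axis. Payload 3.1 kg.
Tool frame: the origin (TCP) lies on the centre line of the jaws, within the pads' length; the fingertips stand 17 mm ahead of it and the grasp point (between the pads) lies 2 mm behind it (robot.tip_reach is the distance from the TCP to the fingertips, in m); z points along the fingers, y is the direction in which the jaws open and shut (so a half turn about z gives the same grasp; the last joint's range is limited). The gripper opens to 85 mm and grips with 20 to 120 N. Pads are 22 mm wide; open, the fingers measure 114 mm over their backs; the gripper's body (76 mm by 85 mm) begins 54 mm behind the grasp point. The pads swing forward as they close: fully open they stand 13 mm farther back than shut.
Start: joints at [73.47, 17.813, 0.802, 86.603, -0.252, 75.585, -1.558], TCP at [0.134, -0.533, 0.248] pointing down, gripper open.
Joint ranges: [-154.91, 154.91], [-16.99, 109.72], [-72.82, 74.43], [7.12, 147.25], [-82.49, 262.49], [11.32, 116.49], [-174.64, 174.64]. Speed limits (degrees/s): [159.86, 159.86, 180, 180, 180, 180, 180].

INTERFACE

Orientations are given as [roll, pitch, yaw] about the fixed x, y, z axes, in that order (R = Rz(yaw) Ry(pitch) Rx(roll)).
In Python, from station import robot, fingers, vision, workorder, recognise gives the robot as it stands. Calls block until the motion is done:
- robot.move_to(position, orientation): joint-space move of the TCP to a pose.
- robot.line_to(position, orientation=None, velocity=0.15, f_stop=None): straight line of the TCP; orientation=None keeps the orientation; velocity is the mean speed in m/s. With f_stop (N) it stops when the force on the tool has changed by that much, and returns True; else False.
- robot.move_j(angles): joint-space move.
- fingers.gripper_to(opening, force=None): opening from 0.0 (shut) to 1.0 (fully open); force is the grip in N (None keeps the last); returns when the fingers have stopped.
- robot.pause(seconds).
- robot.inverse_kinematics(position, orientation): joint angles nearest the present ones, or None.
- vision.grab_frame(name): name is "scene" or "top" or "wrist"; returns the picture (400x640x3 uint8, red, green, blue); there is no depth.
- vision.calibration(name): a dict with "mtx" (3x3 intrinsics, pixels), "extrinsics" (4x4, takes a point from world to camera coordinates); the wrist camera has in their place "T_tool_cam" (4x4, takes a point from camera to tool coordinates, whose origin is the TCP and whose axes are the flange's). Camera axes: x right, y up, looking along -z (the intrinsics and any distortion apply to the point x, -y, -z); pixel columns grow to the right and rows downward; lengths in m; the calibration is good to about 2 mm. A picture is of the moment at which its call begins: read the wrist's pose just before it. calibration takes no time and is no camera call.
A pose or a line that the arm cannot do raises robot.PlanningError and nothing moves.
- workorder.close_job(): hands the job in, once; it reports no verdict.
Trained networks look in the newest picture that a camera, given by its name, has taken for a name from the list of things; names that differ only in an ending like _2 or _b are one class to them, and where a whole thing is asked for, a point or a joint stands for the part that bears it (a point fixed in the world has none). Each returns a list of dicts, best first, with "p" (0 to 1); they miss things now and then, are a little off and sometimes report something else, mostly with a low value. They report only what shows in the picture. A call takes as long as a camera call. They do not tell look-alikes from the thing itself.
- recognise(label, camera): "rect" ([centre column, centre row, width, height] in pixels, round what is visible of it).
Readings, each from a call of its own:
- robot.current_time_s(): time.
- robot.current_joint_positions(): joint angles.
- robot.current_dq(): joint speeds.
- robot.current_joint_torque(): joint torques, N m.
- robot.current_tool_pos(): TCP position.
- robot.current_eef_rot(): TCP orientation.
- robot.current_contact_force(): force on the tool from outside, world axes, zero at the start.
- robot.current_torque(): the same for the moment, N m.
- robot.current_finger_gap(): opening from 0.0 (shut) to 1.0 (fully open).
Only numpy, scipy, OpenCV 4.12 (cv2) and the standard library are available. Lean on these libraries where they do the work, as an engineer would, in place of code of your own. Each camera call takes 0.05 s, during which the arm holds its last target.

## Working session

There is one attempt and no reset: what is moved stays moved. The work goes in short steps, each a Python script; the robot and the scene stay as the last script left them, time stands still between calls to the robot, and variables do not carry over. Pictures are saved under pics/ and viewed, and the job is handed in when it is done.

```bash
ls; mkdir -p pics
python3 - <<'E'
from station import robot, fingers, vision, workorder, recognise
import cv2
for n in ["scene","top","wrist"]:
    im=vision.grab_frame(n); cv2.imwrite(f"pics/{n}0.png",im[:,:,::-1])
    print(n,vision.calibration(n))
    for l in ["nut","hook","rack","tray"]:
        print(l,[(round(d['p'],2),[round(x) for x in d['rect']]) for d in recognise(l,n)])
print(robot.current_time_s(),robot.current_tool_pos(),robot.current_eef_rot())
E
```

```text
pics
scene {'mtx': array([[491.46138137,   0.        , 322.40032494],
       [  0.        , 491.46138137, 201.76337809],
       [  0.        ,   0.        ,   1.        ]]), 'extrinsics': array([[-0.14270274,  0.98971935,  0.00956703,  0.17539873],
       [-0.71744051, -0.11009338,  0.68786522,  0.25853835],
       [ 0.68184679,  0.09129647,  0.72577539, -1.57990638],
       [ 0.        ,  0.        ,  0.        ,  1.        ]])}
nut [(0.7, [447, 294, 10, 13])]
hook [(0.7, [245, 217, 66, 56]), (0.57, [340, 263, 108, 36])]
rack [(0.58, [470, 275, 110, 137])]
tray [(0.78, [244, 217, 71, 55]), (0.75, [149, 249, 67, 53]), (0.6, [266, 153, 83, 59]), (0.44, [447, 293, 12, 13])]
top {'mtx': array([[373.59151874,   0.        , 314.47027774],
       [  0.        , 373.59151874, 200.28779896],
       [  0.        ,   0.        ,   1.        ]]), 'extrinsics': array([[-0.0225985 , -0.99966638, -0.01250745, -0.11150714],
       [ 0.99551319, -0.02365093,  0.09161942, -0.414641  ],
       [-0.09188467, -0.01038087,  0.99571554, -1.06677382],
       [ 0.        ,  0.        ,  0.        ,  1.     
[... 200 characters left out ...]
 (0.6, [387, 269, 75, 83])]
wrist {'mtx': array([[315.67701964,   0.        , 317.34099807],
       [  0.        , 315.67701964, 202.24553271],
       [  0.        ,   0.        ,   1.        ]]), 'T_tool_cam': array([[ 5.10288417e-04,  9.56243379e-01,  2.92571940e-01,
         7.48406662e-02],
       [ 9.99999837e-01, -4.12531103e-04, -3.95828109e-04,
         2.05522503e-04],
       [-2.57812983e-04,  2.92572094e-01, -9.56243433e-01,
        -1.25279009e-01],
       [ 0.00000000e+00,  0.00000000e+00,  0.00000000e+00,
         1.00000000e+00]])}
nut []
hook []
rack []
tray [(0.72, [141, 85, 230, 168])]
0.75 [ 0.13439614 -0.53337751  0.24835546] [1.79990840e+02 1.34573004e-03 1.41440086e+01]
```

View pics/scene0.png

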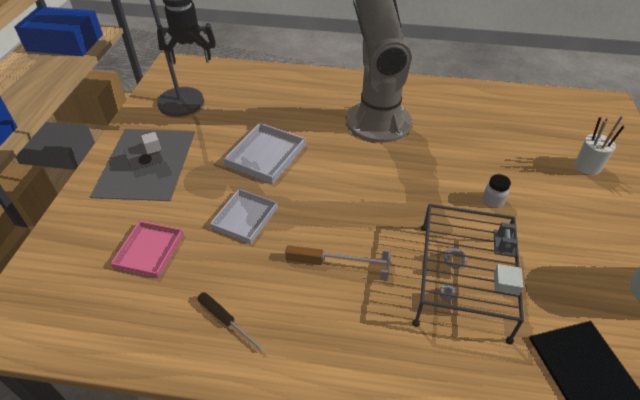

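View pics/top0.png

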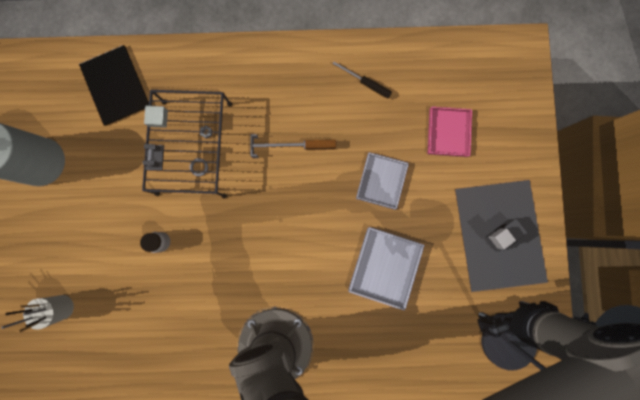

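View pics/wrist0.png

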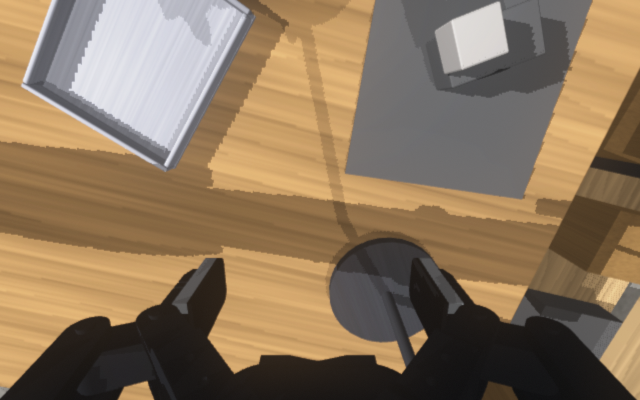

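```bash
cat > h.py <<'E'
import numpy as np, cv2
from station import robot, fingers, vision, workorder, recognise
from scipy.spatial.transform import Rotation as Ro
def cam(n):
    c=vision.calibration(n)
    return c['mtx'],c.get('extrinsics')
def ray(n,uv,z,T_wt=None):
    c=vision.calibration(n);K=c['mtx']
    if 'extrinsics' in c: M=np.linalg.inv(c['extrinsics'])
    else: M=T_wt@c['T_tool_cam']
    d=np.array([(uv[0]-K[0,2])/K[0,0],-(uv[1]-K[1,2])/K[1,1],-1.])
    d=M[:3,:3]@d;o=M[:3,3]
    return o+d*(z-o[2])/d[2]
def proj(n,p,T_wt=None):
    c=vision.calibration(n);K=c['mtx']
    E=c['extrinsics'] if 'extrinsics' in c else np.linalg.inv(T_wt@c['T_tool_cam'])
    q=E[:3,:3]@np.asarray(p,float)+E[:3,3]
    return np.array([K[0,2]+K[0,0]*q[0]/-q[2],K[1,2]-K[1,1]*q[1]/-q[2]])
def tool():
    T=np.eye(4);T[:3,3]=robot.current_tool_pos();T[:3,:3]=Ro.from_euler('xyz',robot.current_eef_rot(),degrees=True).as_matrix();return T
E
python3 - <<'E'
import cv2
a=cv2.imread('pics/top0.png')[80:205,130:350]
b=cv2.imread('pics/scene0.png')[190:350,270:530]
cv2.imwrite('pics/c1.png',cv2.resize(a,None,fx=3.6,fy=3.6,interpolation=cv2.INTER_CUBIC))
cv2.imwrite('pics/c2.png',cv2.resize(b,None,fx=3,fy=3,interpolation=cv2.INTER_CUBIC))
E
```

```text
(no output)
```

View pics/c1.png

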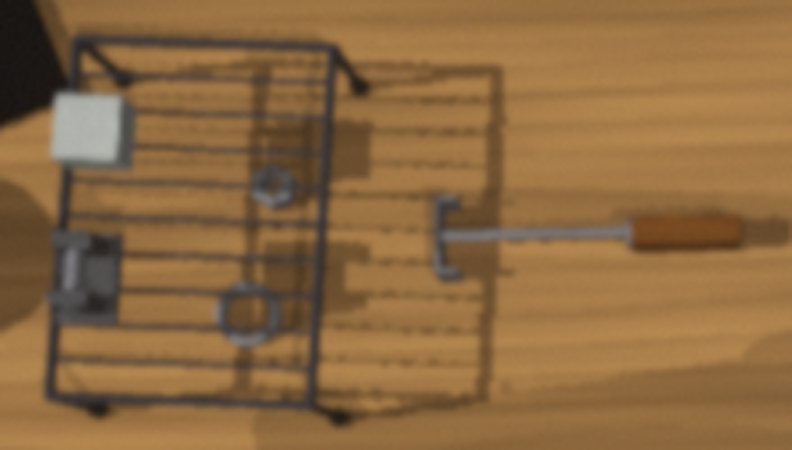

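View pics/c2.png

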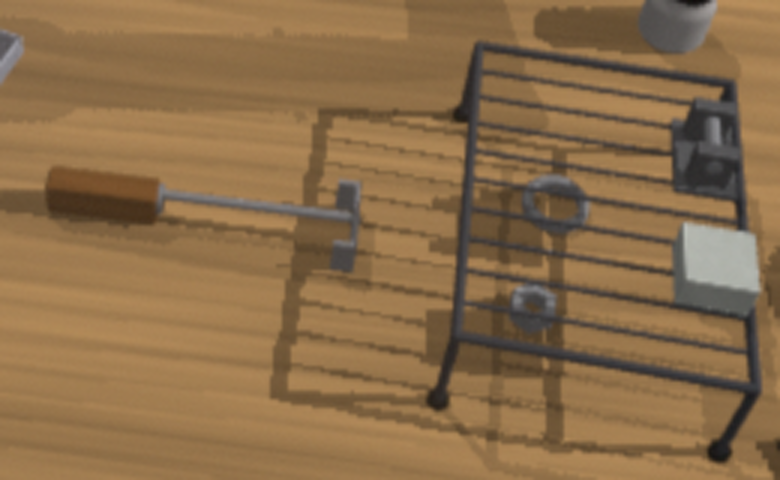

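Run:
```python
from h import *
t=lambda x,y:(x/3.6+130,y/3.6+80)
s=lambda x,y:(x/3+270,y/3+190)
P=lambda l,n,uv,z:print(l,n,np.round(ray(n,uv,z)[:2],4))
P('nut','top',t(275,187),.013);P('nut','scene',s(533,304),.013)
P('ring','top',t(248,314),.008);P('ring','scene',s(556,204),.008)
for l,a,b in [('FL',(333,45),(458,337)),('FR',(312,405),(478,46)),('BL',(77,42),(757,387)),('BR',(50,398),(738,82))]:
    P(l,'top',t(*a),.089);P(l,'scene',s(*b),.089)
for l,a,b,z in [('handle end',(743,233),(48,180),.03),('handle front',(630,232),(160,190),.03),('blade +',(440,197),(345,268),.034),('blade -',(440,278),(350,183),.034),('rod@blade',(440,237),(350,217),.028)]:
    P(l,'top',t(*a),z);P(l,'scene',s(*b),z)
for l,uv in [('tray',(383,180))]: P(l,'top',uv,.018)
P('tray','scene',(244,217),.015)
```

```text
nut top [0.6246 0.1964]
nut scene [0.6273 0.2026]
ring top [0.5196 0.2198]
ring scene [0.5242 0.2252]
FL top [0.7143 0.1286]
FL scene [0.7148 0.1343]
FR top [0.4331 0.1445]
FR scene [0.4349 0.1496]
BL top [0.7222 0.3286]
BL scene [0.724  0.3337]
BR top [0.4433 0.3443]
BR scene [0.4432 0.3557]
handle end top [ 0.5717 -0.1887]
handle end scene [ 0.5786 -0.1824]
handle front top [ 0.5749 -0.0973]
handle front scene [ 0.5751 -0.0923]
blade + top [0.6067 0.0559]
blade + scene [0.6305 0.0575]
blade - top [0.5401 0.0564]
blade - scene [0.5485 0.0569]
rod@blade top [0.5752 0.0572]
rod@blade scene [0.5775 0.0591]
tray top [ 0.4666 -0.322 ]
tray scene [ 0.4778 -0.3135]
```

Top view: the hex nut shows at (206,132) and the thin ring at (199,167). The nut has a hexagonal outline with a small bore, and the ring is larger with a thin wall. Trays: small aluminium (383,180), large aluminium (387,269), pink (450,132). The small aluminium one fits the description. The two cameras agree on positions to within about 6 mm. I'll refine them with the wrist camera while hovering over the hook.

Run:
```python
from h import *
robot.move_to([0.575,-0.117,0.20],[180,0,90])
fingers.gripper_to(0.7,40)
T=tool()
im=vision.grab_frame("wrist"); cv2.imwrite("pics/w1.png",im[:,:,::-1]); np.save('T1.npy',T)
for l in ["nut","hook"]:
    print(l,[(round(d['p'],2),[round(x) for x in d['rect']]) for d in recognise(l,"wrist")])
print(robot.current_time_s(),np.round(T[:3,3],3),robot.current_joint_positions())
```

```text
nut []
hook [(0.72, [320, 128, 74, 257])]
3.4583 [ 0.575 -0.117  0.2  ] [ 36.72252024  28.94876348 -39.91564956  83.8872614   18.85231926
  73.98529005  -4.86538654]
```

View pics/w1.png

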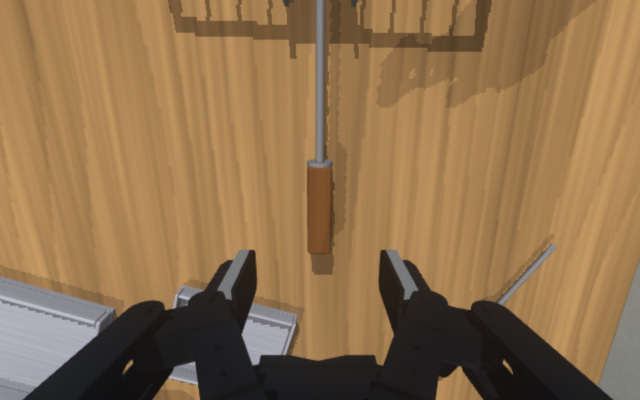

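Run:
```python
from h import *
T=np.load('T1.npy')
for l,uv,z in [('rear',(319.5,253),.034),('front',(319.5,166),.034),('fl',(308,166),.034),('fr',(331,166),.034),('rod far',(320.5,2),.030),('rod near',(319.5,158),.032),('lipR',(353,5),.02),('lipL',(287,5),.02)]:
    print(l,np.round(ray('wrist',uv,z,T),4))
```

```text
rear [ 0.5775 -0.1859  0.034 ]
front [ 0.5773 -0.0967  0.034 ]
fl [ 0.5666 -0.0967  0.034 ]
fr [ 0.588  -0.0967  0.034 ]
rod far [0.5779 0.0383 0.03  ]
rod near [ 0.5773 -0.0895  0.032 ]
lipR [0.6056 0.0388 0.02  ]
lipL [0.5495 0.0388 0.02  ]
```

Run:
```python
from h import *
print(robot.line_to([0.577,-0.116,0.10],[180,0,90],velocity=0.2))
print(robot.line_to([0.577,-0.116,0.022],velocity=0.1,f_stop=10), robot.current_tool_pos())
fingers.gripper_to(0.0,50); print('gap',robot.current_finger_gap())
robot.line_to([0.577,-0.116,0.052],velocity=0.08)
print('F',robot.current_contact_force(),robot.current_torque())
T=tool();im=vision.grab_frame("wrist"); cv2.imwrite("pics/w2.png",im[:,:,::-1]); np.save('T2.npy',T)
im=vision.grab_frame("scene"); cv2.imwrite("pics/s2.png",im[150:350,200:550,::-1])
print(robot.current_time_s(),np.round(T[:3,3],3),robot.current_joint_positions())
```

```text
False
False [ 0.57773769 -0.1159535   0.0226801 ]
gap 0.2729148862440185
F [ 0.58160245 -0.25517217 -2.30521251] [-0.07982487  0.03452385 -0.02340501]
6.075 [ 0.577 -0.116  0.052] [ 34.22192838  37.50113463 -35.97563241  93.36110774  25.1009751
  57.48950511  -9.87345747]
```

View pics/w2.png

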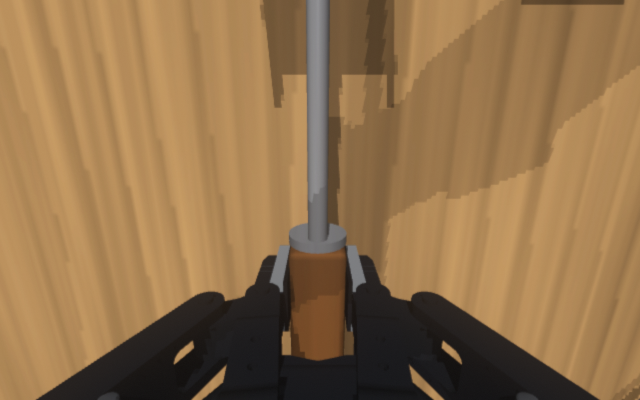

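View pics/s2.png

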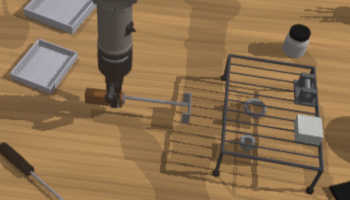

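```bash
cat >> h.py <<'E'
d=np.array([np.cos(np.radians(87)),np.sin(np.radians(87))]); RO=[180,0,87]
E
python3 - <<'E'
from h import *
nut=np.array([.626,.199])
p=nut+d*(-.30); robot.line_to([*p,.050],RO,velocity=0.15)
p=nut+d*(-.225); robot.line_to([*p,.050],RO,velocity=0.1)
T=tool();im=vision.grab_frame("wrist"); cv2.imwrite("pics/w3.png",im[:,:,::-1]); np.save('T3.npy',T)
print([(round(q['p'],2),[round(x) for x in q['rect']]) for q in recognise("nut","wrist")])
for n in ("scene","top"):
    im=vision.grab_frame(n); cv2.imwrite(f"pics/{n}3.png",cv2.resize(im[190:350,270:530] if n=="scene" else im[80:205,130:350],None,fx=3,fy=3,interpolation=cv2.INTER_CUBIC)[:,:,::-1])
    print(n,[(round(q['p'],2),[round(x) for x in q['rect']]) for q in recognise("nut",n)])
print(robot.current_time_s(),np.round(T[:3,3],4),robot.current_contact_force())
E
```

```text
[]
scene [(0.42, [447, 292, 14, 16])]
top [(0.49, [205, 134, 18, 14])]
7.6667 [ 0.6142 -0.027   0.0499] [ 0.14515796  0.29157347 -1.35932148]
```

View pics/w3.png

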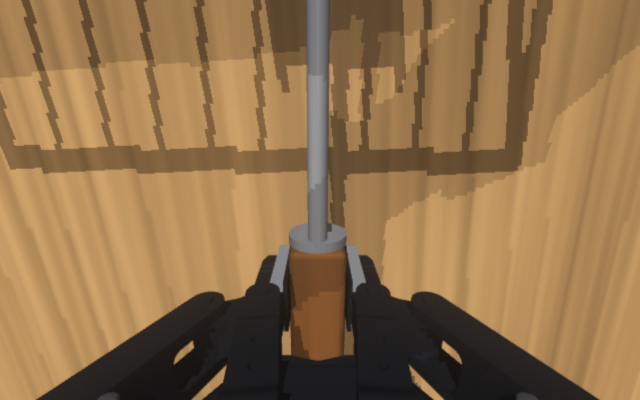

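View pics/scene3.png

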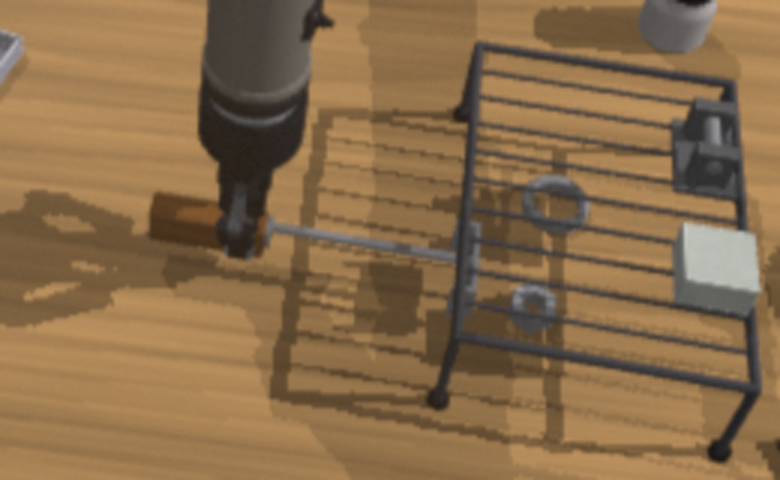

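View pics/top3.png

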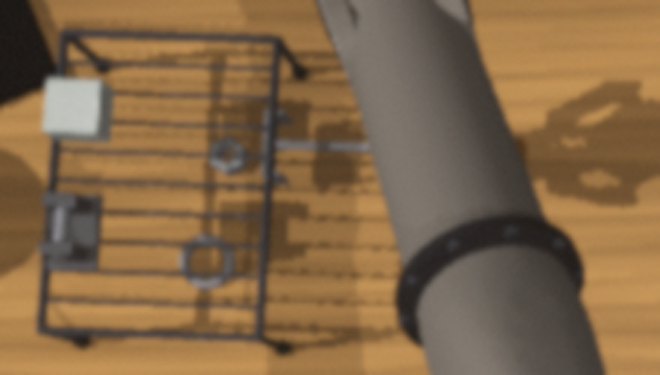

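Run:
```python
from h import *
T=np.load('T3.npy');p=T[:2,3]
for n,o in (('top',(130,80)),('scene',(270,190))):
    f=lambda q:np.round((proj(n,q)-o)*3,1)
    b=p+d*.175; s=np.array([d[1],-d[0]])
    print(n,'rod@blade',f([*b,.057]),'rod mid',f([*(p+d*.1),.057]),'lips', f([*(b+s*.03-d*.014),.062]),f([*(b-s*.03-d*.014),.062]), f([*(b-s*.032),.062]),'nut',f([.626,.199,.013]))
```

```text
top rod@blade [266.1 143.1] rod mid [344.5 145.1] lips [281.  111.2] [277.7 173. ] [262.9 174.7] nut [226.5 154.5]
scene rod@blade [469.8 257.5] rod mid [369.3 240.8] lips [449.5 283.7] [454.3 218.4] [473.  219.3] nut [528.1 301.9]
```

Run:
```python
from h import *
nut=np.array([.628,.199])
p=nut+d*(-.225+.072); print(robot.line_to([*p,.050],RO,velocity=0.1,f_stop=8))
print(robot.line_to([*p,.0235],RO,velocity=0.06,f_stop=6))
print(robot.current_tool_pos(),robot.current_contact_force())
for n in ("scene","top"):
    im=vision.grab_frame(n); cv2.imwrite(f"pics/{n}4.png",cv2.resize(im[190:350,270:530] if n=="scene" else im[80:205,130:350],None,fx=3,fy=3,interpolation=cv2.INTER_CUBIC)[:,:,::-1])
print(robot.current_time_s())
```

```text
False
True
[0.61897802 0.04529651 0.02267816] [0.65688895 0.08420191 3.56425327]
9.1
```

View pics/scene4.png

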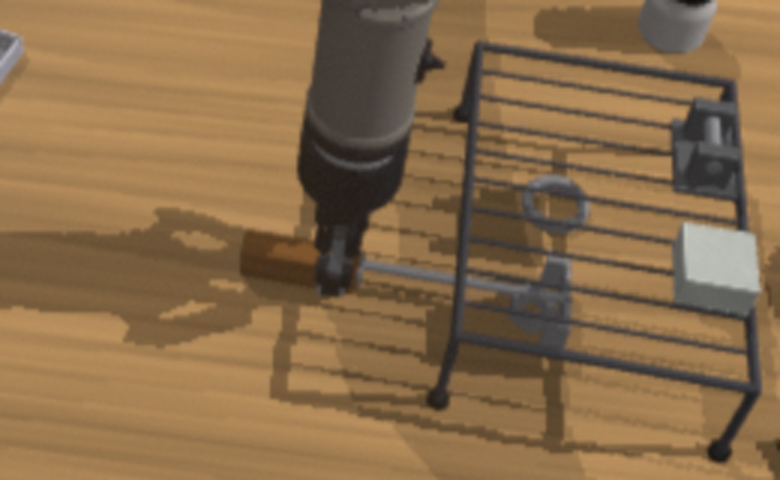

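View pics/top4.png

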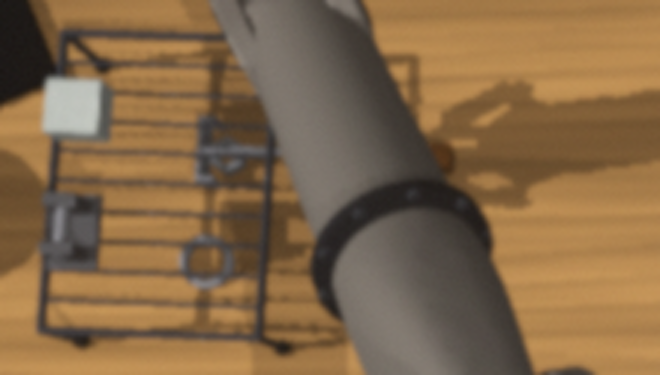

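The blade is down on the bench behind the nut: top crop (205,150), with the nut at (228,157) between the lips. Pulling now.

Run:
```python
from h import *
p=robot.current_tool_pos()[:2]
q=p-d*.05; print(robot.line_to([*q,.0228],RO,velocity=0.05,f_stop=20),robot.current_contact_force())
q=p-d*.165; print(robot.line_to([*q,.0228],RO,velocity=0.06,f_stop=20),robot.current_contact_force())
print(robot.current_tool_pos())
for n in ("scene","top"):
    im=vision.grab_frame(n); cv2.imwrite(f"pics/{n}5.png",cv2.resize(im[190:350,270:530] if n=="scene" else im[80:205,130:350],None,fx=3,fy=3,interpolation=cv2.INTER_CUBIC)[:,:,::-1])
    print(n,[(round(q['p'],2),[round(x) for x in q['rect']]) for q in recognise("nut",n)])
T=tool();im=vision.grab_frame("wrist"); cv2.imwrite("pics/w5.png",im[:,:,::-1]); np.save('T5.npy',T)
print(robot.current_time_s())
```

```text
False [0.32623148 1.34614087 4.90834465]
False [0.95816141 3.19953314 2.22205073]
[ 0.61030694 -0.1194069   0.0227655 ]
scene [(0.46, [378, 282, 9, 8])]
top [(0.5, [260, 133, 11, 10])]
12.5583
```

View pics/scene5.png

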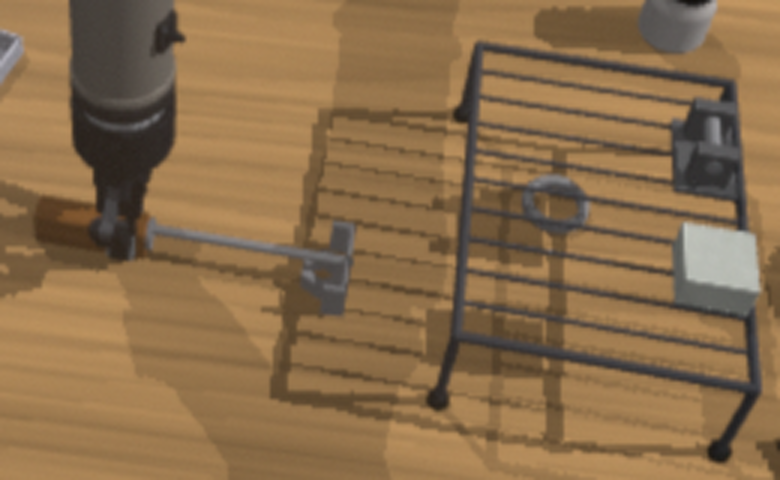

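View pics/top5.png

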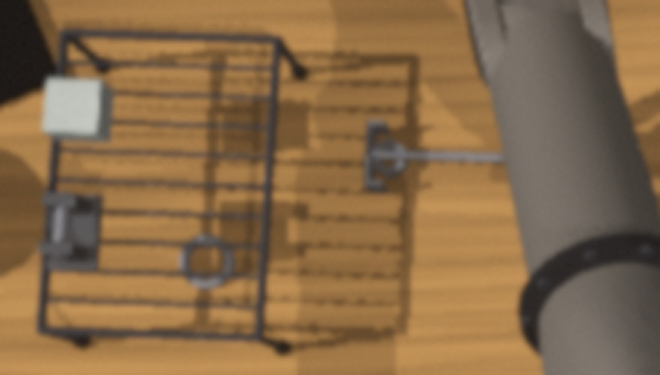

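The nut is out at top crop (392,157), about 95 mm in front of the rack. Next I lift the hook clear and lay it aside.

Run:
```python
from h import *
p=robot.current_tool_pos()
robot.line_to([p[0],p[1],.075],RO,velocity=0.1)
robot.line_to([.49,-.115,.075],RO,velocity=0.15)
robot.line_to([.49,-.115,.030],RO,velocity=0.1)
print(robot.line_to([.49,-.115,.0215],RO,velocity=0.03,f_stop=3),robot.current_tool_pos())
fingers.gripper_to(0.6); robot.pause(.1)
robot.line_to([.49,-.115,.15],RO,velocity=0.15)
robot.move_to([.615,-.05,.15],[180,0,90])
T=tool();im=vision.grab_frame("wrist"); cv2.imwrite("pics/w6.png",im[:,:,::-1]); np.save('T6.npy',T)
for n in ("wrist","scene","top"):
    if n!='wrist':
        im=vision.grab_frame(n); cv2.imwrite(f"pics/{n}6.png",im[:,:,::-1])
    print(n,[(round(q['p'],2),[round(x) for x in q['rect']]) for q in recognise("nut",n)])
print(robot.current_time_s())
```

```text
True [ 0.49114114 -0.11516557  0.02257617]
wrist [(0.66, [325, 92, 50, 45])]
scene [(0.28, [245, 217, 68, 56])]
top []
17.5167
```

View pics/w6.png

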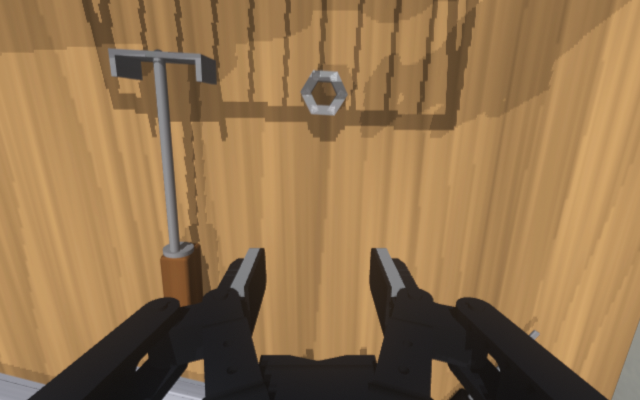

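View pics/top6.png

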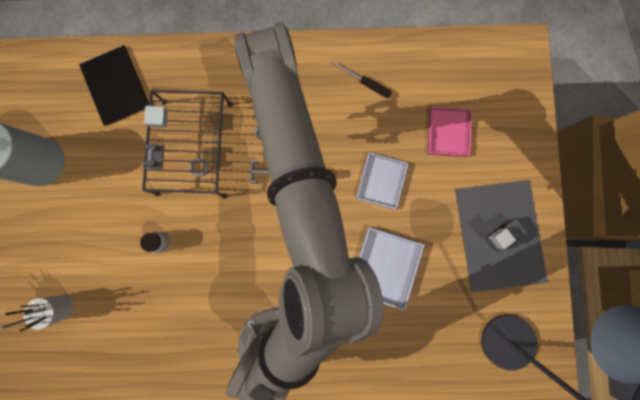

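Run:
```python
from h import *
im=cv2.imread('pics/w6.png')[55:130,280:370]
cv2.imwrite('pics/n6.png',cv2.resize(im,None,fx=8,fy=8,interpolation=cv2.INTER_CUBIC))
T=np.load('T6.npy');print(ray('wrist',(324,93),.012,T))
```

```text
[0.61930645 0.03458807 0.012     ]
```

View pics/n6.png

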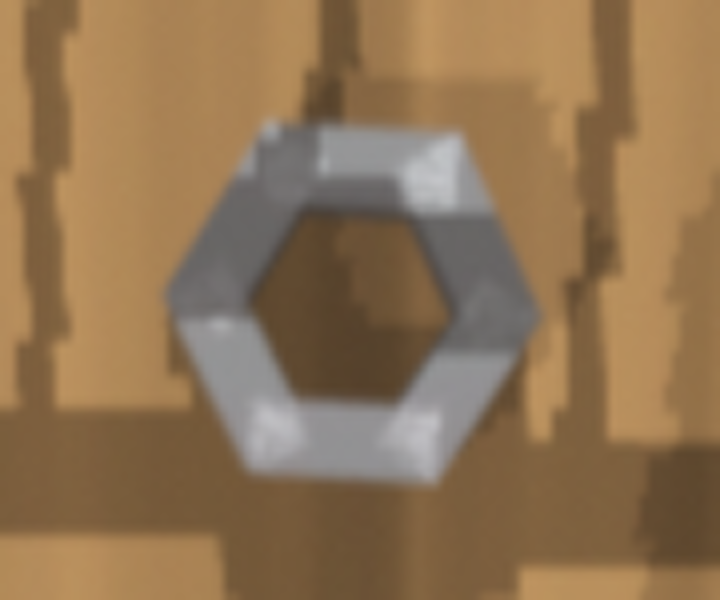

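Run:
```python
from h import *
T=np.load('T6.npy')
c=[(168,300),(265,122),(462,133),(540,318),(438,484),(250,470)]
P=np.array([ray('wrist',(x/8+280,y/8+55),.015,T)[:2] for x,y in c])
print(P.round(4),P.mean(0))
a=np.degrees(np.arctan2(*(P-P.mean(0)).T[::-1]))
print(a, np.degrees(np.angle(np.exp(1j*np.radians(a*6)).mean()))/6, np.linalg.norm(P-P.mean(0),axis=1))
```

```text
[[0.6014 0.0348]
 [0.6109 0.0508]
 [0.6296 0.0499]
 [0.6375 0.0332]
 [0.6279 0.0177]
 [0.6093 0.019 ]] [0.61943099 0.03422933]
[ 178.14064329  117.33511557   57.00444285   -3.16862023  -62.93539545
 -123.54290208] -2.8613217715838126 [0.01799892 0.01865808 0.01864336 0.0180888  0.01857958 0.01829719]
```

Run:
```python
from h import *
R=[180,0,57.1]; n=[.6194,.0342]
robot.move_to([*n,.10],R)
robot.line_to([*n,.035],velocity=0.15)
print(robot.line_to([*n,.0195],velocity=0.04,f_stop=5),robot.current_tool_pos())
fingers.gripper_to(0.0,40); print('gap mm',85*robot.current_finger_gap())
robot.line_to([*n,.12],velocity=0.15)
print(85*robot.current_finger_gap(),robot.current_contact_force())
robot.move_to([.44,-.25,.2],R)
T=tool();im=vision.grab_frame("wrist"); cv2.imwrite("pics/w7.png",im[:,:,::-1]); np.save('T7.npy',T)
im=vision.grab_frame("scene"); cv2.imwrite("pics/scene7.png",im[:,:,::-1])
print([(round(q['p'],2),[round(x) for x in q['rect']]) for q in recognise("tray","wrist")])
print(robot.current_time_s(),robot.current_contact_force())
```

```text
False [0.61925567 0.03424186 0.0192961 ]
gap mm 30.877843015019803
30.736259284610874 [-0.5474691   0.11302448 -0.88026689]
[(0.94, [180, 326, 208, 148]), (0.89, [566, 296, 149, 131]), (0.59, [372, 216, 152, 126])]
21.8917 [-0.3576227   0.54474348 -1.47196433]
```

View pics/w7.png

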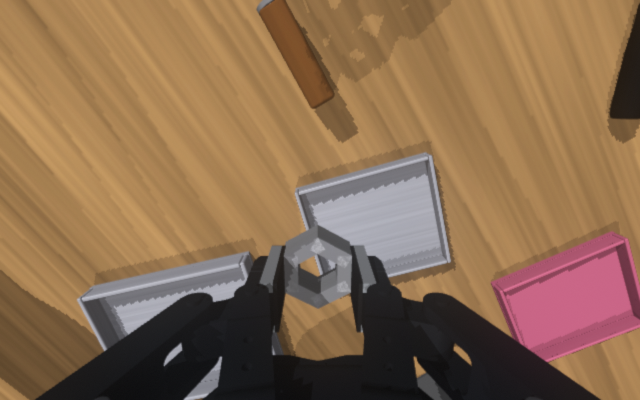

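View pics/scene7.png

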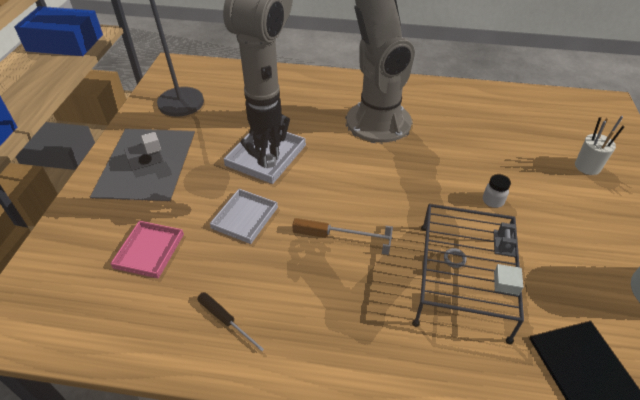

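Run:
```python
from h import *
T=np.load('T7.npy')
P=[ray('wrist',u,.02,T)[:2] for u in [(297,190),(430,154),(451,264)]]
print(np.round(P,4),np.linalg.norm(P[0]-P[1]),np.linalg.norm(P[1]-P[2]),(P[0]+P[2])/2)
```

```text
[[ 0.421  -0.2425]
 [ 0.549  -0.282 ]
 [ 0.5145 -0.4002]] 0.13397493133382496 0.12309555029209027 [ 0.46773733 -0.32132124]
```

Tray candidates in the wrist view: small aluminium (372,216), large aluminium (180,326), pink (566,296). The small aluminium one measures about 134 × 123 mm (140 × 120 specified), and its centre (0.468, -0.321) agrees with the top camera. I'll confirm it in one enlarged crop before placing.

Run:
```python
import cv2
im=cv2.imread('pics/w7.png')[130:340,60:640]
cv2.imwrite('pics/tr7.png',cv2.resize(im,None,fx=1.37,fy=1.37))
```

```text
(no output)
```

View pics/tr7.png

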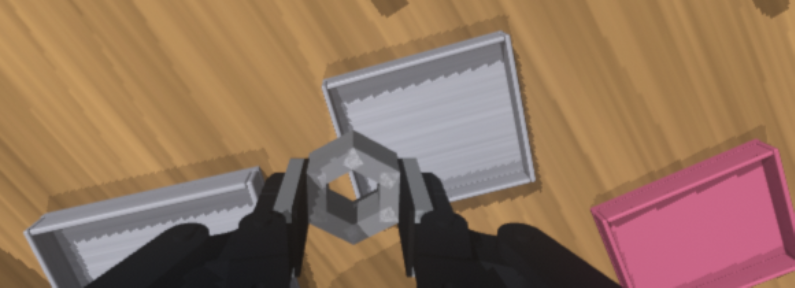

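The crop confirms it: the bare-aluminium tray at crop centre (430,110) is smaller than the grey one at (150,220), and the one on the right is pink. Placing the nut in it.

```bash
python3 - <<'E'
from h import *
R=[180,0,57.1]; n=[.468,-.321]
robot.move_to([*n,.12],R)
robot.line_to([*n,.04],velocity=0.12)
print(robot.line_to([*n,.0228],velocity=0.03,f_stop=3),robot.current_tool_pos())
fingers.gripper_to(0.6); robot.pause(.1)
robot.line_to([*n,.15],velocity=0.15)
robot.move_to([.40,-.45,.25],R)
for c in ("wrist","scene","top"):
    im=vision.grab_frame(c); cv2.imwrite(f"pics/{c}8.png",im[:,:,::-1])
    print(c,[(round(q['p'],2),[round(x) for x in q['rect']]) for q in recognise("nut",c)])
print(robot.current_time_s(),robot.current_contact_force(),robot.current_finger_gap())
E
python3 - <<'E'
import cv2,numpy as np
a=cv2.imread('pics/top8.png')[80:220,130:430];b=cv2.imread('pics/scene8.png')[160:300,180:480]
cv2.imwrite('pics/f8.png',cv2.resize(np.vstack([a,b]),None,fx=2.1,fy=2.1,interpolation=cv2.INTER_CUBIC))
E
```

```text
True [ 0.46767258 -0.32095426  0.02388707]
wrist [(0.68, [305, 37, 37, 39])]
scene [(0.69, [243, 214, 14, 17])]
top [(0.42, [383, 180, 14, 15])]
26.225 [-0.16721484  0.75938218 -0.37308935] 0.6012462638716435
```

View pics/f8.png

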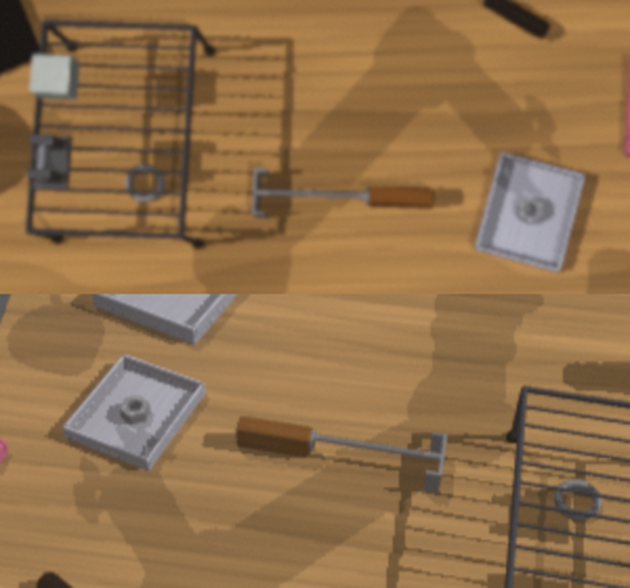

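View pics/wrist8.png

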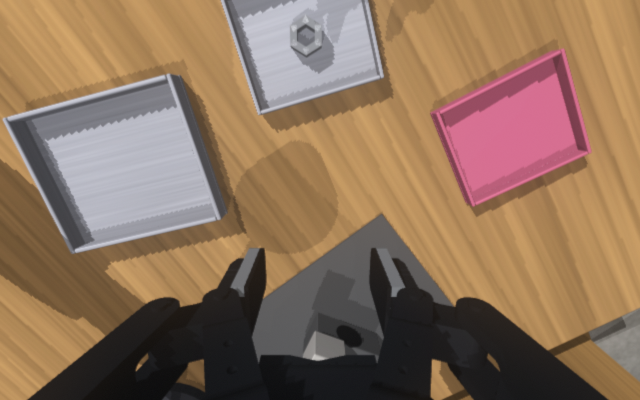

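The nut lies flat in the middle of the small aluminium tray: top (383,180), wrist (305,37). The hook lies free on the bench, clear of both tray and rack, and the gripper is in the air.

Run:
```python
from h import *
workorder.close_job(); print(robot.current_time_s())
```

```text
the job is handed in; nothing more can be done
the job is handed in; nothing more can be done
```

I dragged the hex nut about 155 mm with the hook, to about 95 mm in front of the rack. I then laid the hook on the open bench, picked up the nut across its flats and set it in the small aluminium tray. I handed the job in at about 26 s of the 59 s.

**Last checks:** All three cameras showed the nut lying flat near the tray's centre. The hook lay flat on the bench, clear of the tray and rack, and the open gripper was up in the air touching nothing. The thin ring stayed where it was under the rack. No force stop tripped apart from the intended touchdowns.

**Disagreements:**
- The top and scene cameras differed by about 5 mm in y, so I refined the hook, nut and tray positions with the wrist camera before each grasp and before placing.
- The tray measured about 134 × 123 mm in the wrist picture, against the 140 × 120 mm given.

Handing in returned no verdict.

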